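# Hang a guard door on its lift-off hinge pins and shut it

## Task

Take the guard door out of its plywood stand, hold it well open in front of the box, and lower both of its hinge knuckles together onto the two upright hinge pins at the box's left edge until it hangs fully down. Then swing the door shut against the rubber buffer and let go. The hinge strip can be screwed on anywhere along its slots, so feel for the pins gently and never force the door; leave the things standing round about where they are.

Things in the scene. Friction and masses are not known exactly. Their poses are not given: they have to be found in the camera images.
- guard_box: Fixed grey sheet-metal box, 100 deep (x) x 190 wide (y) x 150 mm high, open front with a flap motor inside. Origin: centre of its underside; own -x points out of the front (towards the robot), +y left seen from the robot, z up. Front face at own x -50. Its left jamb carries a hinge strip screwed on through level slots; the strip holds firm under moderate force.
- slot_end (a point): Right-hand end of the row of places the pin axis can have: guard box x -66, y 73, z 53 mm (height of the lower pin's end). The true axis is 0 to 14 mm from here along guard box +y, unmeasured, new each time; x is exact. Two upright greased pins, one above the other: 8 mm diameter, 18 long, blunt flat ends; shoulders (14 mm round) at z 35 and 100 mm, ends at z 53 and 118.
- buffer (a point): Front of the rubber buffer on the box's right jamb (guard box x -62, y -67, z 75 mm) that the shut door rests against; it gives softly by up to 5 mm (about 2 N) and then stops hard, without springing back.
- keeper (a point): Underside of a steel keeper tab on the right jamb: guard box x -38 to -70, y -60 to -94, underside 141 mm up. It reaches over the top corner of the shut door, 6 mm above it, so the door can be lowered onto the pins only while open by about 15 degrees or more.
- door: Loose aluminium door, 0.14 to 0.23 kg. Origin: on the axis of its hinge knuckles, level with the lower edge. Panel along own -y (12 to 160 mm from the axis), x +-4 mm, z 0 to 120; outer face to own -x. Shut, its axes are parallel to the guard box's; it opens clockwise seen from above (yaw falls below the box's) and stays where left. Do not press it on box or pins with over 30 N.
- knuckle (a point): Lower end of the door's lower knuckle (door x 0, y 0, z 20 mm); the upper one is 65 mm higher. Knuckles: steel tubes on one axis, 21 mm outside, 10 mm bore, 22 mm long. Bring them over the pins from the front with this point 54 to 66 mm above the worktop (else the lower one strikes the upper pin); they meet the pin ends at 53 mm and rest on the shoulders, fully hung, at 35 mm (door origin 15 mm).
- grip (a point): Centre of the black grip block on the door's top edge (door x 0, y -82, z 140 mm), over the centre of mass: 12 mm thick (door x), 40 mm long (door y), 40 mm high above the panel, top at door z 160 mm.
- door_stand: Plywood stand fixed to the worktop, base 70 x 150 x 8 mm, two pairs of cheeks up to 50 mm high with a 9.4 mm slot along own y. The door stands loosely upright in it, lower edge 8 mm above the worktop, same yaw (lift it at least 45 mm to clear). Origin: centre of the underside.
- relay_b: Bystander: small black relay 28 x 28 x 40 mm, origin at the centre of its underside.
- actuator_b: Bystander: black flap motor 76 x 89 x 40 mm, origin at the centre of its underside.
- cleaner_can: Bystander: spray can 53 mm diameter, 168 mm high, left of the box, origin at the centre of its underside.

How it is judged:
By the outcome, as a careful person would: the job done as asked, in the order asked, and still so for the second after the job is handed in, with the robot touching nothing.
It also fails if it takes over 72 s, if anything falls off the work surface, if the arm or the gripper's body presses on something with over 40 N, if the wrist force passes 120 N, or if a joint passes its speed limit or range.

## Robot

A 7-joint arm with a two-finger parallel gripper is mounted at the origin on a cart in front of the work surface, level with it; the furniture and walls round the work are solid. World frame = base frame: x ahead of the robot, y to its left, z up, the work surface at z = 0. Lengths are in mm, angles in rad, forces in N, time in s.
With the tool pointing down it reaches from about 400 to 875 mm from the base axis. Payload 6.5 kg.
Tool frame: the origin (TCP) lies on the mounting face of the last link; the fingertips stand 166 mm ahead of it and the grasp point (between the pads) lies 147 mm ahead of it; z points along the fingers, y is the line along which they close (so a half turn about z gives the same grasp; the last joint's range is limited). The gripper opens to 88 mm and grips with 3 to 60 N. Pads are 18 mm wide; open, the fingers measure 123 mm over their backs; the gripper's body (75 mm by 187 mm) begins 45 mm behind the grasp point.
Start: joints at [-1.267, 0.536, -0.004, 1.538, 0.003, 1.067, -0.071], TCP at [234.919, 606.055, 404.716] pointing down, gripper open.
Joint ranges: [-2.7, 2.7], [-0.37, 2.16], [-1.27, 1.26], [0.24, 2.4], [-1.31, 4.45], [0.19, 1.91], [-2.76, 2.76]. Speed limits (rad/s): [2.39, 2.39, 3.14, 3.14, 3.14, 3.14, 3.14].

## Interface

Orientations are given as a unit quaternion [w, x, y, z].
In Python, from plant import readout, camera, order gives the robot as it stands.
- The arm moves only by the shell command python3 -m creep 'ROWS' [OPENING] [FORCE]. ROWS is JSON, a list of rows, each an object of numbers: "tx", "ty", "tz": the shift along the tool's x, y, z normalised to -1 to 1, where 1 is 25 cm; "rx", "ry", "rz": the turn, a rotation vector about the tool's x, y, z normalised to -1 to 1, where 1 is 180 degrees. In form: [{"tx": .., "ty": .., "tz": .., "rx": .., "ry": .., "rz": ..}, ...]. A call has 1 to 5 rows; each row is the pose to reach, as a shift and turn from the pose commanded when the call began, along the tool's axes at that moment, turning the shorter way round; what a row does not reach only later rows make up. A row lasts 1/12 s, in which the tool goes at most 41.7 mm and 7.16 degrees, less where a joint would pass 70% of its speed; a pose out of reach is approached as far as the arm can. A call with a number of a shift or a turn outside -1 to 1 is refused whole. A call with a gripper value outside its range is refused whole. OPENING is the opening, from 0 (shut) to 1 (fully open), set as the call begins (- or left out, the last holds). The fingers move at their own pace and stop on an object; FORCE is the grip in N (left out, the last holds). Time passes only in rows, so rows that repeat a pose let the fingers close. It gives the time, the measured TCP pose, the force, the opening and the grip force at its end, in the units of the state.
- readout.state(): the state, without advancing time (a new reading comes with each control period).
- camera(name): name is "scene" or "top" or "wrist"; returns a dict with "img" (400x640x3 uint8, red, green, blue), "mtx" (3x3 intrinsics, pixels), "dist" ([k1, k2, p1, p2, k3] as OpenCV has them; the pictures are not rectified), "extrinsics" (4x4, takes a point from world to camera coordinates); the wrist camera has in their place "T_tool_cam" (4x4, takes a point from camera to tool coordinates, whose origin is the TCP and whose axes are the flange's). Camera axes: x right, y down, z forward; pixel columns grow to the right and rows downward; lengths in mm; the calibration is good to about 2 mm. A picture is of the moment at which its call begins: read the wrist's pose just before it. There is no depth.
- order.sign_off(): hands the job in; it is judged then, once.
The state is a dict: "time_s": time; "joint_positions": joint angles; "dq": joint speeds; "joint_efforts": joint torques, N m; "ee_pos": TCP position; "tool_rot": TCP orientation; "force": force on the tool from outside, world axes, zero at the start; "wrist_torque": the same for the moment, N m; "opening": finger opening in mm; "grasp_force": force on a finger pad.
Only numpy, scipy, OpenCV 4.12 (cv2) and the standard library are available. Lean on these libraries where they do the work, as an engineer would, in place of code of your own. Each camera call takes 0.05 s, during which the arm holds its last target. There are 200 camera calls.

## Working session

There is one attempt and no reset: what is moved stays moved. The work goes in short steps, Python scripts to look and compute and a shell command to move; the robot and the scene stay as the last step left them, time stands still between calls to the robot, and variables do not carry over. Pictures are saved under pics/ and viewed, at most 10 in all, crops included, and the job is handed in when it is done.

```bash
ls; mkdir -p pics
python3 - <<'E'
from plant import readout, camera, order
import cv2, numpy as np
print(readout.state())
for n in ("scene","top"):
    c=camera(n); cv2.imwrite(f"pics/{n}0.png",c["img"][:,:,::-1]); np.savez(f"pics/{n}0.npz",**c)
    print(n,c["mtx"].round(1).tolist(),c["dist"],c["extrinsics"].round(3).tolist())
E
```

```text
pics
{'time_s': 0.0, 'joint_positions': array([-1.26720453,  0.53717643, -0.00437688,  1.53883918,  0.00255112,
        1.06729813, -0.07121731]), 'dq': array([-2.12250902e-04, -8.72961556e-04,  8.17643110e-04, -1.37845397e-03,
       -1.20288454e-03,  1.86372336e-05, -1.93811179e-03]), 'joint_efforts': array([-1.59423362e-03, -5.70965445e+01,  9.89957638e-01, -2.51614183e+01,
       -5.63216081e-02,  1.76530547e-02,  1.80214943e-04]), 'ee_pos': array([234.82863592, 605.75751569, 403.8459882 ]), 'tool_rot': array([-1.00926054e-04,  1.83855017e-01,  9.82952998e-01, -8.51794929e-04]), 'force': array([-0.41284703, -0.28792267, -0.69289565]), 'wrist_torque': array([ 0.01895677,  0.00851298, -0.01796249]), 'grasp_force': 0.0, 'opening': 88.42514590588813}
scene [[398.8, 0.0, 327.0], [0.0, 398.8, 198.3], [0.0, 0.0, 1.0]] [0.00748801 0.         0.         0.         0.        ] [[0.625, -0.781, -0.018, -337.407], [-0.551, -0.424, -0.719, 401.013], [0.554, 0.459, -0.695, 711.673], [0.0, 0.0, 0.0, 1.0]]
top [[425.7, 0.0, 323.9], [0.0, 425.7, 201.0], [0.0, 0.0, 1.0]] [-0.06907518  0.          0.          0.          0.        ] [[-0.022, -1.0, -0.005, 5.902], [-0.976, 0.023, -0.217, 568.755], [0.217, -0.0, -0.976, 1038.027], [0.0, 0.0, 0.0, 1.0]]
```

View pics/scene0.png

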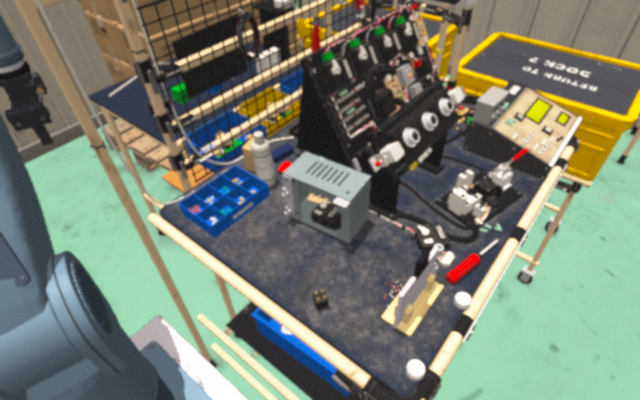

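View pics/top0.png

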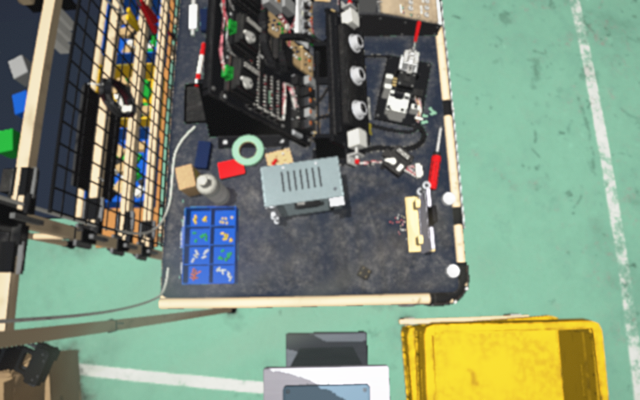

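Scene: grey box around (325,195), stand and door around (415,290). Top: box top (261–343, 157–212), stand around (414,222), and the door edge-on at about x=431. I need enlarged crops.

Run:
```python
import cv2, numpy as np
s=cv2.imread("pics/scene0.png"); t=cv2.imread("pics/top0.png")
a=cv2.resize(s[145:345,270:470],(800,800),interpolation=cv2.INTER_CUBIC)
A=cv2.resize(s[145:255,270:390],(480,440),interpolation=cv2.INTER_CUBIC)
B=cv2.resize(s[235:340,370:460],(320,373),interpolation=cv2.INTER_CUBIC)
img=np.zeros((600,800,3),np.uint8)
# left: top box crop x4 (250..350,150..225); right: stand x4 (390..450,175..265)
T1=cv2.resize(t[150:225,250:360],None,fx=4,fy=4,interpolation=cv2.INTER_CUBIC)
T2=cv2.resize(t[175:260,395:445],None,fx=6,fy=6,interpolation=cv2.INTER_CUBIC)
S1=cv2.resize(s[150:222,275:385],None,fx=4,fy=4,interpolation=cv2.INTER_CUBIC)
S2=cv2.resize(s[240:335,380:450],None,fx=3,fy=3,interpolation=cv2.INTER_CUBIC)
img[:300,:440]=T1; img[305:593,:440]=S1[:288]
canvas=np.zeros((600,800,3),np.uint8); canvas[:,:440]=img[:,:440]
w=T2[:, :300][:300]; 
T2=cv2.resize(t[175:260,395:455],None,fx=5,fy=5*300/425*0+3.5,interpolation=cv2.INTER_CUBIC)
canvas[:T2.shape[0],450:450+T2.shape[1]]=T2
canvas[305:305+S2.shape[0],450:450+S2.shape[1]]=S2
cv2.imwrite("pics/c1.png",canvas)
```

```text
(no output)
```

View pics/c1.png

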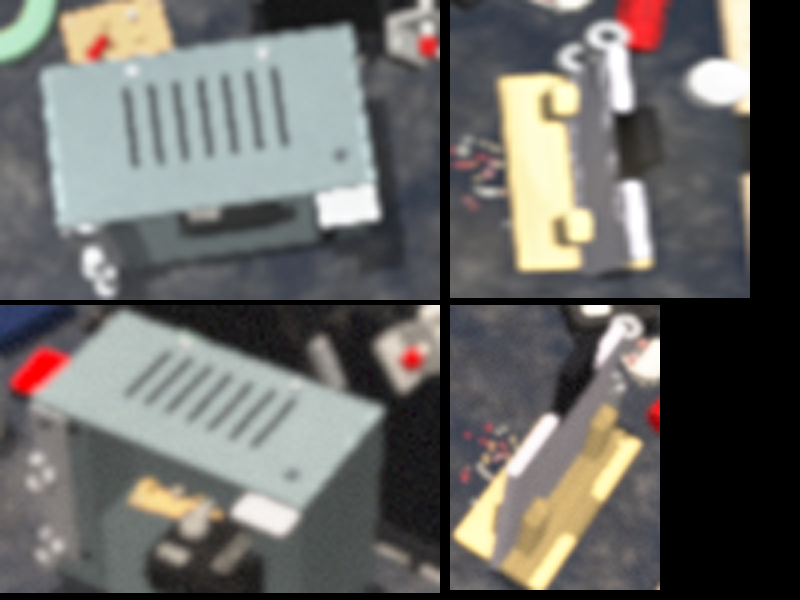

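The crops give me corner pixels. Top view: box top (260.5,167.5), (338,156), (340.5,197), (264.5,207); stand (405,196), (408.6,252), (435.4,251.6); upper knuckle ring (426.4,186); door top near end (434,250). Scene view: box (305,152), (371,176), (350,201), (284,174); knuckle (439,248). Next step is fitting poses.

```bash
cat > h.py <<'E'
import numpy as np, cv2
from scipy.optimize import least_squares
from scipy.spatial.transform import Rotation as R
from plant import readout, camera
def cam(name,tag):
    c=camera(name); cv2.imwrite(f"pics/{tag}.png",c["img"][:,:,::-1]); return c
def proj(P,K,d,T):
    return cv2.projectPoints(np.asarray(P,float).reshape(-1,3),cv2.Rodrigues(T[:3,:3])[0],T[:3,3],K,d)[0][:,0]
def wrist(tag):
    s=readout.state(); c=camera("wrist"); cv2.imwrite(f"pics/{tag}.png",c["img"][:,:,::-1])
    return c["mtx"],c["dist"],np.linalg.inv(tool(s)@c["T_tool_cam"])
def tool(s):
    q=s["tool_rot"]; T=np.eye(4); T[:3,:3]=R.from_quat([q[1],q[2],q[3],q[0]]).as_matrix(); T[:3,3]=s["ee_pos"]; return T
def place(p,L):  # p=(x,y,yaw,z0)
    c,s=np.cos(p[2]),np.sin(p[2]); L=np.asarray(L,float).reshape(-1,3)
    return np.c_[p[0]+c*L[:,0]-s*L[:,1],p[1]+s*L[:,0]+c*L[:,1],L[:,2]]
def fit(obs,p0,dz=0,fix=None):
    # obs: list of (cam(K,d,T), [(local,px)...])
    def f(p):
        r=[]
        for (K,d,T),L in obs:
            P=place(p,[l for l,_ in L]); P[:,2]+=dz
            r.append((proj(P,K,d,T)-np.array([x for _,x in L])).ravel())
        return np.concatenate(r)
    r=least_squares(f,p0,loss="soft_l1"); return r.x,r.fun.reshape(-1,2).round(1).tolist()
def go(goal_grasp,yaw):
    """row numbers to bring grasp point to goal, tool down, tool-y at world angle yaw"""
    T=tool(readout.state()); 
    y=np.array([np.cos(yaw),np.sin(yaw),0]); z=np.array([0,0,-1.])
    G=np.c_[np.cross(y,z),y,z]; tcp=np.asarray(goal_grasp,float)-147*z
    t=T[:3,:3].T@(tcp-T[:3,3])/250; r=R.from_matrix(T[:3,:3].T@G).as_rotvec()/np.pi
    return t.round(4),r.round(4)
E
cat > m1.py <<'E'
from h import *
C={n:np.load(f"pics/{n}0.npz") for n in("top","scene")}
C={n:(c["mtx"],c["dist"],c["extrinsics"]) for n,c in C.items()}
bl,br,fr,fl=[(50,95,150),(50,-95,150),(-50,-95,150),(-50,95,150)]
print("box",fit([(C["top"],[(bl,(260.5,167.5)),(br,(338,156.2)),(fr,(340.5,197)),(fl,(264.5,207))]),
 (C["scene"],[(bl,(305,151.8)),(fl,(283.8,173.8)),(fr,(350,201.2)),(br,(371.2,176.2))])],[600,50,0]))
# stand yaw about -90: own -y end near robot
print("stand",fit([(C["top"],[((35,75,8),(405,196.4)),((35,-75,8),(408.6,252.1)),((-35,-75,8),(435.4,251.6))][:3] if 0 else [((35,75,8),(405,196.4)),((35,-75,8),(408.6,252.1)),((-35,-75,8),(435.4,251.6))]),
 (C["scene"],[((35,-75,8),(381.7,316.7)),((-35,-75,8),(410,334.3)),((-35,75,8),(443.3,285))])],[600,-200,1.57]))
E
cat >> m1.py <<'E'
print("stand-90",fit([(C["top"],[((-35,75,8),(405,196.4)),((-35,-75,8),(408.6,252.1)),((35,-75,8),(435.4,251.6))]),
 (C["scene"],[((-35,-75,8),(381.7,316.7)),((35,-75,8),(410,334.3)),((35,75,8),(443.3,285))])],[600,-200,-0.1]))
print("door",fit([(C["top"],[((0,0,115),(426.4,185.9))]),(C["scene"],[((0,0,115),(439,247.7))])],[600,-200,0]))
for n in C: print(n, (-C[n][2][:3,:3].T@C[n][2][:3,3]).round())
E
python3 m1.py
```

```text
box (array([5.98701962e+02, 4.57564935e+01, 1.15180034e-01]), [[-0.5, -0.5], [-0.4, 0.4], [3.1, -0.8], [-0.1, -0.0], [0.3, 0.1], [-1.7, -0.3], [0.3, 0.6], [-0.2, 0.5]])
stand (array([ 511.41431991, -320.65632255,  193.14633364]), [[47.9, 0.5], [45.7, -0.3], [-7.3, -0.7], [51.0, 36.7], [-7.1, -3.1], [-2.3, -0.3]])
stand-90 (array([ 513.91689848, -262.22619149,  -70.67068155]), [[-0.9, 0.1], [-0.2, -0.6], [-0.8, -1.2], [-0.5, 0.2], [0.5, 1.5], [0.3, 0.7]])
door (array([ 590.68701136, -262.89479173,    0.        ]), [[0.0, -0.4], [-0.2, 0.4]])
top [ 330.   -7. 1137.]
scene [  37. -420.  777.]
```

Run:
```python
from h import *
T=tool(readout.state()); R0=T[:3,:3]; print(R0.round(3).tolist())
p=T[:3,3]; w1=np.array([430,170,404.]); w2=np.array([508.8,-263.5,404])
print(R0.T@(w1-p)/250, R0.T@(w2-w1)/250)
c=camera("wrist"); print(c["T_tool_cam"].round(2).tolist(), c["mtx"].round(1).tolist(), c["dist"])
```

```text
[[-0.932, 0.361, -0.0], [0.361, 0.932, -0.001], [-0.0, -0.001, -1.0]]
[-1.35787658 -1.34337519  0.00209926] [-0.92043451 -1.50296436  0.00234204]
[[-0.0, -0.96, -0.29, 73.24], [1.0, -0.0, 0.0, 1.28], [-0.0, -0.29, 0.96, 20.73], [0.0, 0.0, 0.0, 1.0]] [[303.0, 0.0, 317.6], [0.0, 303.0, 204.5], [0.0, 0.0, 1.0]] [-0.04385058  0.          0.          0.          0.        ]
```

```bash
A='{"tx":-0.453,"ty":-0.448}'; true
python3 -m creep '[{"tx":-0.453,"ty":-0.448},{"tx":-0.453,"ty":-0.448},{"tx":-0.453,"ty":-0.448},{"tx":-0.453,"ty":-0.448}]' 0.4 60
python3 -m creep '[{"tx":-0.453,"ty":-0.448},{"tx":-0.453,"ty":-0.448},{"tx":-0.453,"ty":-0.448},{"tx":-0.453,"ty":-0.448}]'
python3 -m creep '[{"tx":-0.453,"ty":-0.448},{"tx":-0.453,"ty":-0.448},{"tx":-0.453,"ty":-0.448},{"tx":-0.453,"ty":-0.448}]'
python3 -m creep '[{"tx":-0.307,"ty":-0.501},{"tx":-0.307,"ty":-0.501},{"tx":-0.307,"ty":-0.501},{"tx":-0.307,"ty":-0.501}]'
python3 -m creep '[{"tx":-0.307,"ty":-0.501},{"tx":-0.307,"ty":-0.501},{"tx":-0.307,"ty":-0.501},{"tx":-0.307,"ty":-0.501}]'
python3 -m creep '[{"tx":-0.307,"ty":-0.501},{"tx":-0.307,"ty":-0.501},{"tx":-0.307,"ty":-0.501},{"tx":-0.307,"ty":-0.501}]'
python3 -m creep '[{"rz":0.1754},{"rz":0.1754},{"rz":0.1754},{"rz":0.1754},{"rz":0.1754}]'
python3 -m creep '[{"rz":0.1754},{"rz":0.1754},{"rz":0.1754},{"rz":0.1754},{"rz":0.1754}]'
python3 -m creep '[{"rz":0.1754},{"rz":0.1754},{"rz":0.1754},{"rz":0.1754},{"rz":0.1754}]'
python3 -m creep '[{"rz":0.1754},{"rz":0.1754},{"rz":0.1754},{"rz":0.1754},{"rz":0.1754}]'
python3 -m creep '[{"rz":0.1754},{"rz":0.1754},{"rz":0.1754},{"rz":0.1754},{"rz":0.1754}]'
python3 - <<'E'
from h import *
np.savez("pics/w1.npz",*wrist("w1"))
i=cv2.imread("pics/w1.png"); 
s=readout.state(); print(s["time_s"],s["ee_pos"],s["joint_positions"].round(2),s["force"],go((508.8,-263.5,257),-1.5557))
E
```

```text
0.2 [234.83269818 605.91107832 404.22482316] [-1.27  0.54 -0.    1.54  0.    1.07 -0.07] [ 0.31998407 -0.35431064 -0.43577104] (array([-2.2785, -2.8467,  0.0037]), array([-0.000e+00,  4.000e-04,  8.775e-01]))invalid input at $[0]: expected keys tx, ty, tz, rx, ry, rz
invalid input at $[0]: expected keys tx, ty, tz, rx, ry, rz
invalid input at $[0]: expected keys tx, ty, tz, rx, ry, rz
invalid input at $[0]: expected keys tx, ty, tz, rx, ry, rz
invalid input at $[0]: expected keys tx, ty, tz, rx, ry, rz
invalid input at $[0]: expected keys tx, ty, tz, rx, ry, rz
invalid input at $[0]: expected keys tx, ty, tz, rx, ry, rz
invalid input at $[0]: expected keys tx, ty, tz, rx, ry, rz
invalid input at $[0]: expected keys tx, ty, tz, rx, ry, rz
invalid input at $[0]: expected keys tx, ty, tz, rx, ry, rz
invalid input at $[0]: expected keys tx, ty, tz, rx, ry, rz
```

View pics/w1.png

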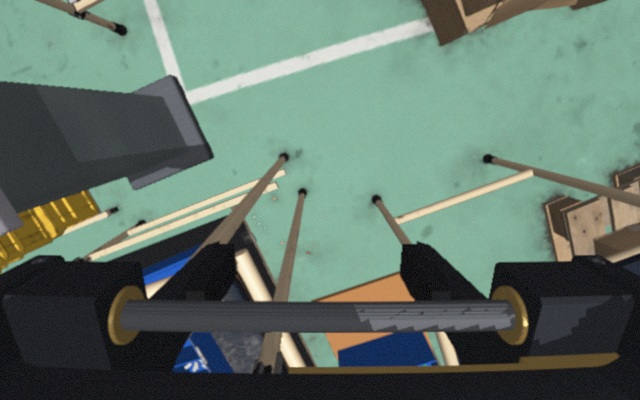

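The wrist picture shows the arm still at its start, since every row needs all six keys. It also shows four upright poles (feet at (285,155), (303,190), (375,200) and (488,158)), so before travelling I'll locate the one near the path.

Run:
```python
from h import *
s=np.load("pics/scene0.npz");t=np.load("pics/top0.npz");w=np.load("pics/w1.npz")
C=dict(s=(s["mtx"],s["dist"],s["extrinsics"]),t=(t["mtx"],t["dist"],t["extrinsics"]),w=(w["arr_0"],w["arr_1"],w["arr_2"]))
def ray(c,px):
    K,d,T=C[c]; u=cv2.undistortPoints(np.array([[px]],float),K,d)[0,0]; r=T[:3,:3].T@np.r_[u,1]
    return -T[:3,:3].T@T[:3,3],r
def az(c,px): o,r=ray(c,px); return o[:2],r[:2]/np.linalg.norm(r[:2])
for sp in [(128,180),(70,62)]:
  o1,d1=az("s",sp); print("scene az",np.degrees(np.arctan2(d1[1],d1[0])))
  for wp in [(240,215),(285,280),(400,238),(560,178)]:
    o2,d2=az("w",wp); k=np.linalg.solve(np.c_[d1,-d2],o2-o1); print(wp,k.round(),(o1+k[0]*d1).round())
for tp in [(235,310),(200,313),(100,318)]:
    o,d=az("t",tp); print("top az",tp,np.degrees(np.arctan2(d[1],d[0])))
for c in "sw": print(c,proj([[508.8,-263,404],[430,170,404],[235,606,238]],*C[c]).round().tolist())
```

```text
scene az 72.8413501049899
(240, 215) [872. 255.] [295. 413.]
(285, 280) [993. 194.] [330. 528.]
(400, 238) [1156.  218.] [379. 685.]
(560, 178) [1632.  616.] [ 519. 1139.]
scene az 72.88316727052263
(240, 215) [872. 254.] [294. 413.]
(285, 280) [993. 194.] [330. 529.]
(400, 238) [1156.  217.] [378. 684.]
(560, 178) [1628.  612.] [ 517. 1135.]
top az (235, 310) 97.85535951481194
top az (200, 313) 96.78494345162959
top az (100, 318) 94.80364721242687
s [[447.0, 159.0], [215.0, 92.0], [47.0, 133.0]]
w [[904.0, -308.0], [566.0, -91.0], [316.0, 258.0]]
```

Run:
```python
from h import *
s=np.load("pics/scene0.npz");t=np.load("pics/top0.npz");w=np.load("pics/w1.npz")
C=dict(scene0=(s["mtx"],s["dist"],s["extrinsics"]),top0=(t["mtx"],t["dist"],t["extrinsics"]))
out=[]
for n,c in C.items():
    im=cv2.imread(f"pics/{n}.png"); im=cv2.resize(im,None,fx=2,fy=2,interpolation=cv2.INTER_CUBIC)
    for (x,y),col in zip([(295,413),(330,528),(379,685)],[(0,0,255),(255,0,0),(0,255,255)]):
        for z in range(-800,701,100):
            p=np.array([[x,y,z]],float)
            if (c[2][:3,:3]@p[0]+c[2][:3,3])[2]<50: continue
            q=proj(p,*c)[0]*2; cv2.circle(im,tuple(int(v) for v in q),2 if z else 5,col,-1)
    out.append(im[:, :640] if n=="top0" else im[:,:640])
a=out[0][0:800,0:600]; b=out[1][400:800,0:640]
cv2.imwrite("pics/c2.png",cv2.resize(np.hstack([cv2.resize(a,(450,600)),cv2.resize(out[1][240:800,0:600],(350,327)) if 0 else cv2.copyMakeBorder(cv2.resize(out[1][240:800,0:560],(350,350)),0,250,0,0,cv2.BORDER_CONSTANT)]),(800,600)))
```

```text
(no output)
```

View pics/c2.png

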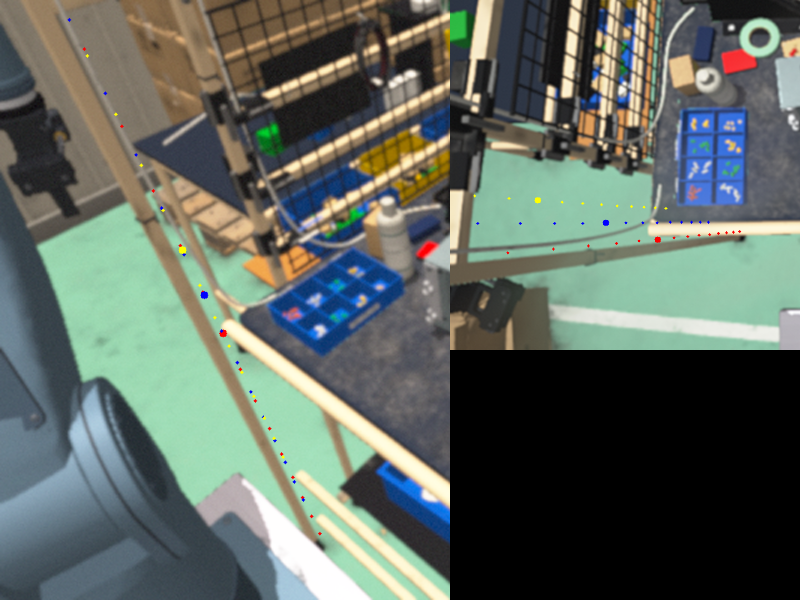

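The pole stands just off the table's front-left corner, slightly nearer the robot than the red line and taller than the view. It lies across my straight path, so I'll pin it down and go round inside it, close to the base.

```bash
cat >> h.py <<'E'
def ray(c,px):
    K,d,T=c; u=cv2.undistortPoints(np.array([[px]],float),K,d)[0,0]; r=T[:3,:3].T@np.r_[u,1]
    return -T[:3,:3].T@T[:3,3],r
E
python3 - <<'E'
from h import *
s=np.load("pics/scene0.npz");t=np.load("pics/top0.npz");w=np.load("pics/w1.npz")
C=dict(s=(s["mtx"],s["dist"],s["extrinsics"]),t=(t["mtx"],t["dist"],t["extrinsics"]),w=(w["arr_0"],w["arr_1"],w["arr_2"]))
L=[("s",(206.7,353)),("s",(96.7,143)),("t",(232,309.6)),("t",(112,325.6)),("t",(24,336)),("w",(285,155)),("w",(200,270))]
# general line: two points at z=0 and z=400 (x0,y0,x1,y1)
def f(p):
    r=[]
    a=np.array([p[0],p[1],0]);b=np.array([p[2],p[3],400.]); d=(b-a)/np.linalg.norm(b-a)
    for c,px in L[:]:
        o,v=ray(C[c],px); v/=np.linalg.norm(v); n=np.cross(v,d); r.append(n@(o-a)/np.linalg.norm(n))
    return r
r=least_squares(f,[285,400,285,400],loss="soft_l1",f_scale=5); print(r.x.round(),np.round(r.fun,1))
p=r.x; print(np.hypot(p[2],p[3]),np.arctan2(p[3],p[2]))
E
```

```text
[277. 440. 276. 445.] [ 2.4  1.9 -6.2 -2.6 -1.1 -1.5 -2.9]
523.7714959410133 1.0154631096657674
```

```bash
python3 -m creep '[{"tx":0,"ty":-0.3,"tz":-0.2,"rx":0,"ry":0,"rz":0},{"tx":0,"ty":-0.6,"tz":-0.4,"rx":0,"ry":0,"rz":0},{"tx":0,"ty":-0.6,"tz":-0.4,"rx":0,"ry":0,"rz":0},{"tx":0,"ty":-0.6,"tz":-0.4,"rx":0,"ry":0,"rz":0},{"tx":0,"ty":-0.6,"tz":-0.4,"rx":0,"ry":0,"rz":0}]' 0.4 60
python3 -m creep '[{"tx":0,"ty":-0.6,"tz":-0.2,"rx":0,"ry":0,"rz":0},{"tx":0,"ty":-0.6,"tz":-0.2,"rx":0,"ry":0,"rz":0},{"tx":0,"ty":-0.6,"tz":-0.2,"rx":0,"ry":0,"rz":0},{"tx":0,"ty":-0.6,"tz":-0.2,"rx":0,"ry":0,"rz":0},{"tx":0,"ty":-0.6,"tz":-0.2,"rx":0,"ry":0,"rz":0}]'
python3 - <<'E'
from h import *
s=readout.state(); print(s["time_s"],s["ee_pos"],np.hypot(*s["ee_pos"][:2]),s["joint_positions"].round(3),s["force"])
E
```

```text
time_s: 0.62
ee_pos: [179.8, 463.3, 507.7]
tool_rot: [0.0, 0.184, 0.983, 0.001]
force: [0.8, 1.2, 0.0]
opening: 56.8
grasp_force: 0.0
time_s: 1.03
ee_pos: [125.2, 322.4, 556.6]
tool_rot: [0.0, 0.184, 0.983, 0.001]
force: [0.1, -0.2, -0.8]
opening: 35.4
grasp_force: 0.0
1.0333 [125.20513987 322.40261959 556.597921  ] 345.8609202653685 [-1.277 -0.167 -0.046  2.027 -0.008  1.279 -0.119] [ 0.14606556 -0.18359843 -0.80191494]
```

```bash
python3 -m creep '[{"tx":-0.1566,"ty":-0.0089,"tz":0,"rx":0,"ry":0,"rz":0.0361},{"tx":-0.3112,"ty":-0.0355,"tz":0,"rx":0,"ry":0,"rz":0.0722},{"tx":-0.4618,"ty":-0.0794,"tz":0,"rx":0,"ry":0,"rz":0.1083},{"tx":-0.6064,"ty":-0.14,"tz":0,"rx":0,"ry":0,"rz":0.1444},{"tx":-0.7433,"ty":-0.2167,"tz":0,"rx":0,"ry":0,"rz":0.1806}]' 0.4 60
python3 -m creep '[{"tx":-0.1566,"ty":-0.0089,"tz":0,"rx":0,"ry":0,"rz":0.0361},{"tx":-0.3112,"ty":-0.0355,"tz":0,"rx":0,"ry":0,"rz":0.0722},{"tx":-0.4618,"ty":-0.0794,"tz":0,"rx":0,"ry":0,"rz":0.1083},{"tx":-0.6064,"ty":-0.14,"tz":0,"rx":0,"ry":0,"rz":0.1444},{"tx":-0.7433,"ty":-0.2167,"tz":0,"rx":0,"ry":0,"rz":0.1806}]'
python3 -m creep '[{"tx":-0.1566,"ty":-0.0089,"tz":0,"rx":0,"ry":0,"rz":0.0361},{"tx":-0.3112,"ty":-0.0355,"tz":0,"rx":0,"ry":0,"rz":0.0722},{"tx":-0.4618,"ty":-0.0794,"tz":0,"rx":0,"ry":0,"rz":0.1083},{"tx":-0.6064,"ty":-0.14,"tz":0,"rx":0,"ry":0,"rz":0.1444},{"tx":-0.7433,"ty":-0.2167,"tz":0,"rx":0,"ry":0,"rz":0.1806}]'
python3 - <<'E'
from h import *
s=readout.state(); print(s["time_s"],s["ee_pos"],s["joint_positions"].round(3),s["force"]); print(go((508.8,-263.5,257),-1.5557))
E
```

```text
time_s: 1.45
ee_pos: [281.7, 207.5, 554.7]
tool_rot: [0.0, 0.454, 0.891, 0.0]
force: [0.3, 0.2, -0.4]
opening: 35.1
grasp_force: 0.0
time_s: 1.87
ee_pos: [347.2, 25.0, 554.7]
tool_rot: [0.0, 0.685, 0.728, 0.0]
force: [0.8, 0.5, 0.5]
opening: 35.5
grasp_force: 0.0
time_s: 2.28
ee_pos: [304.3, -164.1, 554.8]
tool_rot: [0.0, 0.862, 0.507, 0.0]
force: [0.5, -0.2, 0.4]
opening: 35.1
grasp_force: 0.0
2.2833 [ 304.34208169 -164.09440799  554.76850504] [-0.5   -0.308  0.687  2.062  0.2    1.324 -0.393] [ 0.51817084 -0.19379408  0.35725872]
(array([0.0497, 0.9075, 0.6038]), array([ 3.000e-04, -1.000e-04,  3.338e-01]))
```

```bash
python3 -m creep '[{"tx":0.03,"ty":0.55,"tz":0.36,"rx":0,"ry":0,"rz":0.19},{"tx":0.03,"ty":0.55,"tz":0.36,"rx":0,"ry":0,"rz":0.19},{"tx":0.03,"ty":0.55,"tz":0.36,"rx":0,"ry":0,"rz":0.19},{"tx":0.03,"ty":0.55,"tz":0.36,"rx":0,"ry":0,"rz":0.19},{"tx":0.03,"ty":0.55,"tz":0.36,"rx":0,"ry":0,"rz":0.19}]'
python3 - <<'E'
from h import *
s=readout.state(); print(s["joint_positions"].round(3)); print(go((508.8,-263.5,257),-1.5557))
E
```

```text
time_s: 2.7
ee_pos: [433.4, -221.1, 459.1]
tool_rot: [0.002, 0.973, 0.233, -0.006]
force: [-0.9, 1.2, -0.2]
opening: 35.1
grasp_force: 0.0
[-0.424  0.277  0.967  1.934 -0.247  1.066 -0.454]
(array([0.195 , 0.2872, 0.2186]), array([0.0015, 0.0038, 0.1447]))
```

```bash
python3 -m creep '[{"tx":0.195,"ty":0.287,"tz":0.219,"rx":0.0015,"ry":0.0038,"rz":0.1447},{"tx":0.195,"ty":0.287,"tz":0.219,"rx":0.0015,"ry":0.0038,"rz":0.1447},{"tx":0.195,"ty":0.287,"tz":0.219,"rx":0.0015,"ry":0.0038,"rz":0.1447},{"tx":0.195,"ty":0.287,"tz":0.219,"rx":0.0015,"ry":0.0038,"rz":0.1447},{"tx":0.195,"ty":0.287,"tz":0.219,"rx":0.0015,"ry":0.0038,"rz":0.1447}]'
python3 - <<'E'
from h import *
W=wrist("w2"); np.savez("pics/w2.npz",*W)
s=readout.state(); print(s["joint_positions"].round(3)); print(go((508.8,-263.5,257),-1.5557))
E
```

```text
time_s: 3.12
ee_pos: [505.8, -263.6, 408.3]
tool_rot: [-0.003, 1.0, 0.008, 0.003]
force: [0.6, -0.5, 0.7]
opening: 35.2
grasp_force: 0.0
[-0.278  0.555  0.96   1.792 -0.527  1.068 -0.676]
(array([0.0141, 0.0004, 0.0205]), array([-0.0019, -0.0026,  0.0015]))
```

View pics/w2.png

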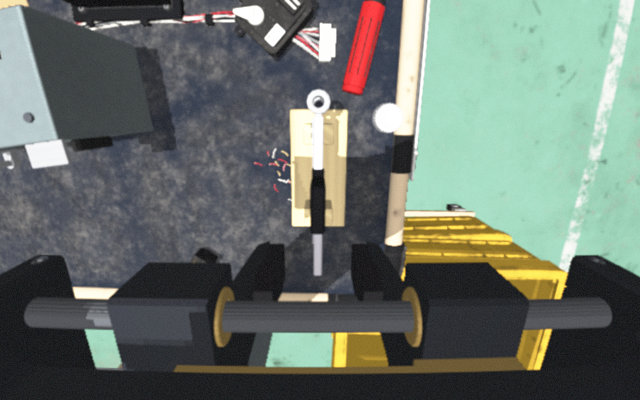

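Close look: knuckle ring (318.5,101), grip top from row 169 to 232 at column 317.5, panel near end (318,275), stand base (292–348, 110–226). The door lines up between the fingers.

Run:
```python
from h import *
w=np.load("pics/w2.npz"); W=tuple(w[k] for k in ("arr_0","arr_1","arr_2"))
x,r=fit([(W,[((0,0,115),(318.5,101)),((0,-160,128),(318,275)),((0,-62,168),(317.5,169)),((0,-102,168),(317.5,232))])],[590,-263,-1.555]); print(x,r)
g=place(x,[(0,-82,0)])[0]; print(g, [go((g[0],g[1],z),x[2]) for z in (215,165)])
# keeper corner look: box corners seen
print(proj(place([598.7,45.8,.115],[(-50,-95,150),(50,-95,150),(-70,-94,144),(-50,-95,0)]),*W).round(1).tolist())
```

```text
[ 596.18728315 -259.86769063   -1.55752825] [[-0.2, -2.8], [-0.2, -1.4], [0.2, 13.1], [0.1, 0.6]]
[ 514.19450076 -260.95564096    0.        ] [(array([ 0.0345, -0.0084,  0.1888]), array([-0.0019, -0.0026,  0.0021])), (array([ 0.0328, -0.0072,  0.3888]), array([-0.0019, -0.0026,  0.0021]))]
[[61.6, 142.6], [23.9, 6.6], [73.5, 166.1], [156.4, 132.3]]
```

```bash
python3 -m creep '[{"tx":0.027,"ty":-0.006,"tz":0.1,"rx":-0.0019,"ry":-0.0026,"rz":0.002},{"tx":0.027,"ty":-0.006,"tz":0.19,"rx":-0.0019,"ry":-0.0026,"rz":0.002},{"tx":0.027,"ty":-0.006,"tz":0.26,"rx":-0.0019,"ry":-0.0026,"rz":0.002},{"tx":0.027,"ty":-0.006,"tz":0.33,"rx":-0.0019,"ry":-0.0026,"rz":0.002},{"tx":0.027,"ty":-0.006,"tz":0.389,"rx":-0.0019,"ry":-0.0026,"rz":0.002}]'
python3 -m creep '[{"tx":0,"ty":0,"tz":0,"rx":0,"ry":0,"rz":0},{"tx":0,"ty":0,"tz":0,"rx":0,"ry":0,"rz":0},{"tx":0,"ty":0,"tz":0,"rx":0,"ry":0,"rz":0}]'
python3 - <<'E'
from h import *
print(go((513,-262,165),-1.5575)); print(readout.state()["joint_positions"].round(2))
E
python3 -m creep '[{"tx":0,"ty":0,"tz":0,"rx":0,"ry":0,"rz":0},{"tx":0,"ty":0,"tz":0,"rx":0,"ry":0,"rz":0},{"tx":0,"ty":0,"tz":0,"rx":0,"ry":0,"rz":0},{"tx":0,"ty":0,"tz":0,"rx":0,"ry":0,"rz":0},{"tx":0,"ty":0,"tz":0,"rx":0,"ry":0,"rz":0}]' 0 4
python3 -m creep '[{"tx":0,"ty":0,"tz":0,"rx":0,"ry":0,"rz":0},{"tx":0,"ty":0,"tz":0,"rx":0,"ry":0,"rz":0},{"tx":0,"ty":0,"tz":0,"rx":0,"ry":0,"rz":0},{"tx":0,"ty":0,"tz":0,"rx":0,"ry":0,"rz":0},{"tx":0,"ty":0,"tz":0,"rx":0,"ry":0,"rz":0}]'
```

```text
time_s: 3.58
ee_pos: [512.6, -260.5, 312.3]
tool_rot: [-0.001, 1.0, 0.008, 0.001]
force: [-0.2, 0.2, -0.3]
opening: 35.0
grasp_force: 0.0
time_s: 3.83
ee_pos: [513.0, -261.3, 314.0]
tool_rot: [-0.0, 1.0, 0.006, 0.002]
force: [-0.4, -0.1, 0.3]
opening: 35.4
grasp_force: 0.0
(array([-0.0002,  0.0029,  0.0078]), array([-0.0002, -0.0012, -0.0002]))
[-0.2   0.68  0.85  1.85 -0.65  0.91 -0.61]
time_s: 4.25
ee_pos: [513.0, -261.2, 313.3]
tool_rot: [-0.0, 1.0, 0.006, 0.002]
force: [-0.8, -1.2, 2.4]
opening: 12.2
grasp_force: 4.0
time_s: 4.67
ee_pos: [513.0, -261.3, 313.2]
tool_rot: [-0.0, 1.0, 0.006, 0.002]
force: [-0.3, -0.8, 6.1]
opening: 11.6
grasp_force: 4.0
```

```bash
python3 -m creep '[{"tx":0,"ty":0,"tz":0,"rx":0,"ry":0,"rz":0},{"tx":0,"ty":0,"tz":0,"rx":0,"ry":0,"rz":0},{"tx":0,"ty":0,"tz":0,"rx":0,"ry":0,"rz":0},{"tx":0,"ty":0,"tz":0,"rx":0,"ry":0,"rz":0}]' 0 55
python3 -m creep '[{"tx":0,"ty":0,"tz":-0.02,"rx":0,"ry":0,"rz":0},{"tx":0,"ty":0,"tz":-0.05,"rx":0,"ry":0,"rz":0},{"tx":0,"ty":0,"tz":-0.1,"rx":0,"ry":0,"rz":0},{"tx":0,"ty":0,"tz":-0.15,"rx":0,"ry":0,"rz":0},{"tx":0,"ty":0,"tz":-0.2,"rx":0,"ry":0,"rz":0}]'
python3 -m creep '[{"tx":0,"ty":0,"tz":-0.05,"rx":0,"ry":0,"rz":0},{"tx":0,"ty":0,"tz":-0.09,"rx":0,"ry":0,"rz":0},{"tx":0,"ty":0,"tz":-0.09,"rx":0,"ry":0,"rz":0},{"tx":0,"ty":0,"tz":-0.09,"rx":0,"ry":0,"rz":0}]'
python3 - <<'E'
from h import *
W=wrist("w3"); np.savez("pics/w3.npz",*W)
s=readout.state(); print(s["joint_positions"].round(3),s["wrist_torque"])
E
```

```text
time_s: 5.0
ee_pos: [513.0, -261.4, 313.3]
tool_rot: [-0.0, 1.0, 0.006, 0.002]
force: [0.2, -0.4, 5.9]
opening: 11.7
grasp_force: 55.0
time_s: 5.42
ee_pos: [512.7, -260.9, 364.3]
tool_rot: [-0.001, 1.0, 0.006, 0.001]
force: [0.1, 0.4, -1.5]
opening: 11.2
grasp_force: 55.0
time_s: 5.75
ee_pos: [512.8, -260.9, 385.9]
tool_rot: [-0.001, 1.0, 0.006, 0.002]
force: [0.4, 0.1, -1.6]
opening: 11.7
grasp_force: 55.0
[-0.265  0.595  0.935  1.799 -0.556  1.034 -0.673] [-0.03007597  0.15333264 -0.00446987]
```

View pics/w3.png

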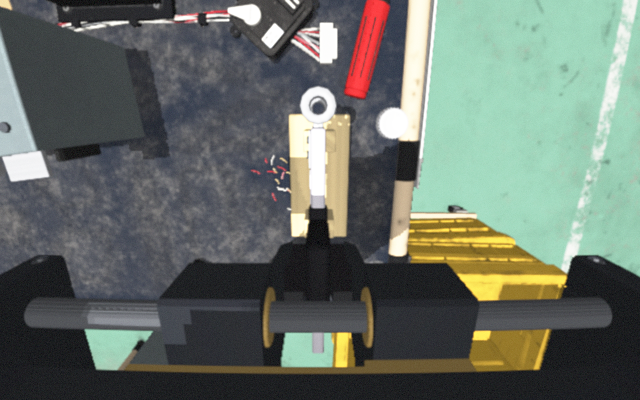

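The door is held and clear of the stand: knuckle ring at (318.5,104), panel near end at about (318,352). From that I get the knuckle in tool coordinates.

Run:
```python
from h import *
c=camera("wrist"); X=c["T_tool_cam"]; W=(c["mtx"],c["dist"],np.linalg.inv(X))
for px,z in [((318.5,104),198.3),((318,352),185.3),((310,104),198.3),((327,104),198.3)]:
    o,r=ray(W,px); print(px,(o+r*(z-o[2])/r[2]).round(1))
w=np.load("pics/w3.npz"); W3=tuple(w[k] for k in ("arr_0","arr_1","arr_2"))
# box right-front top corner / keeper in this view
print(proj(place([598.7,45.8,.115],[(-50,-95,150),(50,-95,150),(-70,-94,144),(-70,-60,144),(-50,-95,0)]),*W3).round(1).tolist())
```

```text
(318.5, 104) [ 80.7  -0.6 198.3]
(318, 352) [-77.4  -0.9 185.3]
(310, 104) [ 80.7  -5.4 198.3]
(327, 104) [ 80.7   4.1 198.3]
[[40.5, 155.0], [-3.7, 7.0], [54.4, 179.8], [16.0, 184.5], [147.8, 138.8]]
```

```bash
cat >> h.py <<'E'
KN=np.array([81.0,-0.7])
def god(K,phi,D,T=None):
    """rows numbers to bring knuckle axis to K=(x,y), door yaw phi, door bottom D"""
    T=tool(readout.state()) if T is None else T
    y=np.array([np.cos(phi),np.sin(phi),0]); z=np.array([0,0,-1.]); x=np.cross(y,z)
    tcp=np.r_[K,D+305.3]-KN[0]*x-KN[1]*y
    G=np.c_[x,y,z]; return (T[:3,:3].T@(tcp-T[:3,3])/250).round(4), (R.from_matrix(T[:3,:3].T@G).as_rotvec()/np.pi).round(4), tcp.round(1)
def knuckle():
    T=tool(readout.state()); return (T@np.r_[KN,198,1])[:2].round(2), np.arctan2(T[1,1],T[0,1]).round(4), (T[2,3]-305.3).round(2)
BOX=np.array([598.7,45.8,.115])
E
python3 -m creep '[{"tx":-0.12,"ty":0,"tz":0,"rx":0,"ry":0,"rz":0},{"tx":-0.24,"ty":-0.1,"tz":0,"rx":0,"ry":0,"rz":0},{"tx":-0.32,"ty":-0.25,"tz":0,"rx":0,"ry":0,"rz":0},{"tx":-0.32,"ty":-0.4,"tz":0,"rx":0,"ry":0,"rz":0},{"tx":-0.32,"ty":-0.5,"tz":0,"rx":0,"ry":0,"rz":0}]'
python3 - <<'E'
from h import *
print(readout.state()["joint_positions"].round(2),knuckle())
P=place(BOX,[(-66-42,80,0)])[0,:2]; print(P,god(P,BOX[2]-.96,75))
E
```

```text
time_s: 6.27
ee_pos: [429.4, -134.4, 384.2]
tool_rot: [-0.002, 1.0, 0.006, -0.0]
force: [0.1, 0.6, -1.4]
opening: 11.7
grasp_force: 55.0
[-0.67  0.38  1.08  2.11 -0.43  0.9  -0.9 ] (array([ 510.24, -131.9 ]), np.float64(-1.5591), np.float64(78.9))
[482.23362822 112.8789404 ] (array([-0.02  , -0.7722,  0.019 ]), array([-0.0014, -0.0004, -0.2273]), array([422.1,  58.6, 380.3]))
```

```bash
python3 -m creep '[{"tx":-0.02,"ty":-0.15,"tz":0,"rx":0,"ry":0,"rz":-0.03},{"tx":-0.02,"ty":-0.3,"tz":0,"rx":0,"ry":0,"rz":-0.06},{"tx":-0.02,"ty":-0.44,"tz":0.01,"rx":0,"ry":0,"rz":-0.09},{"tx":-0.02,"ty":-0.56,"tz":0.02,"rx":0,"ry":0,"rz":-0.12},{"tx":-0.02,"ty":-0.65,"tz":0.02,"rx":0,"ry":0,"rz":-0.15}]'
python3 - <<'E'
from h import *
print(readout.state()["joint_positions"].round(2),knuckle())
P=place(BOX,[(-66-42,80,0)])[0,:2]; print(P,god(P,BOX[2]-.96,75))
E
```

```text
time_s: 6.68
ee_pos: [423.4, 28.3, 379.8]
tool_rot: [-0.001, 0.97, 0.243, 0.0]
force: [-0.2, -0.7, -1.9]
opening: 11.5
grasp_force: 55.0
[-1.01  0.28  0.99  2.17 -0.32  0.84 -0.91] (array([494.65,  67.38]), np.float64(-1.0802), np.float64(74.45))
[482.23362822 112.8789404 ] (array([ 0.0525, -0.1094, -0.002 ]), array([-0.0003, -0.0005, -0.0749]), array([422.1,  58.6, 380.3]))
```

```bash
python3 -m creep '[{"tx":0.0525,"ty":-0.1094,"tz":-0.002,"rx":0,"ry":0,"rz":-0.0749},{"tx":0.0525,"ty":-0.1094,"tz":-0.002,"rx":0,"ry":0,"rz":-0.0749},{"tx":0.0525,"ty":-0.1094,"tz":-0.002,"rx":0,"ry":0,"rz":-0.0749},{"tx":0.0525,"ty":-0.1094,"tz":-0.002,"rx":0,"ry":0,"rz":-0.0749}]'
python3 - <<'E'
from h import *
print(readout.state()["joint_positions"].round(2),knuckle())
W=wrist("w4"); np.savez("pics/w4.npz",*W)
for y in (73,80,87): print(proj(place(BOX,[(-66,y,118),(-66,y,100),(-66,y,53)]),*W).round(1).tolist())
print(proj(place(BOX,[(-50,95,150),(-50,-95,150)]),*W).round(1).tolist())
im=cv2.imread("pics/w4.png"); cv2.imwrite("pics/w4c.png",cv2.resize(im[0:225,180:480],(800,600),interpolation=cv2.INTER_CUBIC))
E
```

```text
time_s: 7.02
ee_pos: [422.9, 55.3, 380.8]
tool_rot: [-0.0, 0.937, 0.35, 0.001]
force: [-0.4, -0.3, -2.8]
opening: 11.7
grasp_force: 55.0
[-1.03  0.26  0.93  2.16 -0.28  0.84 -0.78] (array([483.94, 109.17]), np.float64(-0.8558), np.float64(75.45))
[[351.4, 62.4], [349.0, 66.2], [344.1, 73.9]]
[[343.7, 56.7], [341.8, 60.9], [338.0, 69.4]]
[[335.9, 50.8], [334.6, 55.5], [331.9, 64.9]]
[[343.2, 9.5], [555.1, 180.3]]
```

View pics/w4c.png

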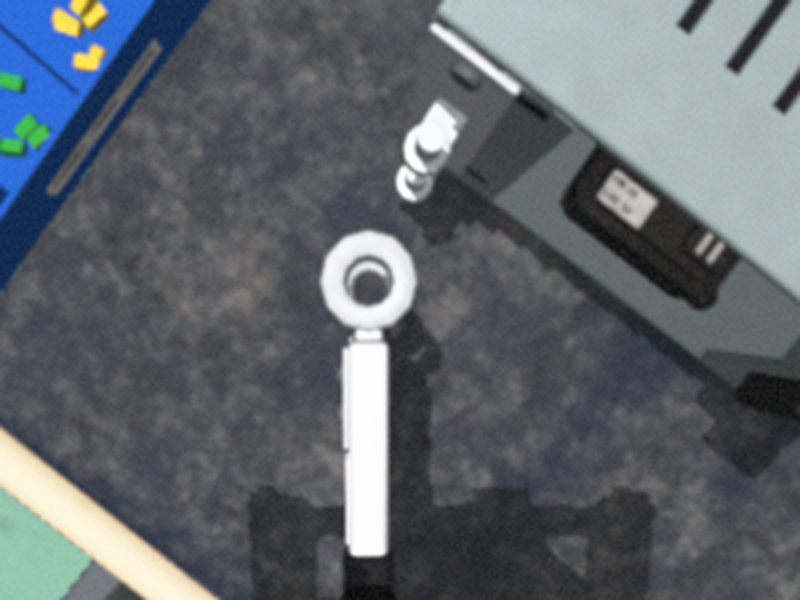

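Clear view. Upper pin end at about (343.1,50.6), its shoulder at about (339.5,57), lower pin end at about (336,66.8), knuckle ring at (318,105.4). Back-projecting the pins at their known heights.

Run:
```python
from h import *
w=np.load("pics/w4.npz"); W=tuple(w[k] for k in ("arr_0","arr_1","arr_2"))
B=lambda p:(R.from_euler('z',-BOX[2]).as_matrix()[:2,:2]@(p-BOX[:2])).round(1)
for n,px,z in [("up end",(343.1,50.6),118),("up sh",(339.4,57),100),("low end",(336,66.8),53),("low sh",(334.5,69.4),35),("ring",(318,105.4),182.5)]:
    o,r=ray(W,px); p=(o+r*(z-o[2])/r[2])[:2]; print(n,p.round(1),B(p))
print(knuckle())
```

```text
up end [526.7 120.8] [-62.9  82.8]
up sh [524.8 121. ] [-64.8  83.2]
low end [524.4 120.7] [-65.2  82.9]
low sh [524.3 121.1] [-65.3  83.4]
ring [484.  108.1] [-106.8   75.1]
(array([484.08, 108.57]), np.float64(-0.8572), np.float64(75.51))
```

Run:
```python
from h import *
print(god((484.08,108.57),-.8572,40)); print(god((524.8,120.9),-.8572,39))
```

```text
(array([0.0012, 0.0003, 0.142 ]), array([ 0.0002, -0.0006,  0.    ]), array([423.3,  55. , 345.3]))
(array([0.1566, 0.0696, 0.1464]), array([ 0.0002, -0.0006,  0.    ]), array([464. ,  67.4, 344.3]))
```

```bash
python3 -m creep '[{"tx":0,"ty":0,"tz":0.07,"rx":0,"ry":0,"rz":0},{"tx":0,"ty":0,"tz":0.14,"rx":0,"ry":0,"rz":0},{"tx":0,"ty":0,"tz":0.142,"rx":0,"ry":-0.0006,"rz":0},{"tx":0,"ty":0,"tz":0.142,"rx":0,"ry":-0.0006,"rz":0},{"tx":0,"ty":0,"tz":0.142,"rx":0,"ry":-0.0006,"rz":0}]'
python3 - <<'E'
from h import *
print(knuckle(),god((524.8,120.9),-.8572,40),readout.state()["force"])
E
```

```text
time_s: 7.48
ee_pos: [423.5, 55.0, 346.0]
tool_rot: [0.0, 0.937, 0.35, 0.0]
force: [-0.3, 0.8, -1.8]
opening: 11.6
grasp_force: 55.0
(array([484.44, 108.58]), np.float64(-0.8552), np.float64(40.75)) (array([0.1547, 0.069 , 0.0032]), array([ 0.0004, -0.0002,  0.0006]), array([464. ,  67.4, 345.3])) [-0.28009405  0.81641451 -1.83080312]
```

```bash
python3 -m creep '[{"tx":0.03,"ty":0.014,"tz":0.003,"rx":0,"ry":0,"rz":0},{"tx":0.06,"ty":0.028,"tz":0.003,"rx":0,"ry":0,"rz":0},{"tx":0.09,"ty":0.04,"tz":0.003,"rx":0,"ry":0,"rz":0},{"tx":0.11,"ty":0.05,"tz":0.003,"rx":0,"ry":0,"rz":0},{"tx":0.12,"ty":0.053,"tz":0.003,"rx":0,"ry":0,"rz":0}]'
python3 -m creep '[{"tx":0.01,"ty":0.005,"tz":0,"rx":0,"ry":0,"rz":0},{"tx":0.02,"ty":0.01,"tz":0,"rx":0,"ry":0,"rz":0},{"tx":0.03,"ty":0.014,"tz":0,"rx":0,"ry":0,"rz":0},{"tx":0.035,"ty":0.016,"tz":0,"rx":0,"ry":0,"rz":0},{"tx":0.035,"ty":0.016,"tz":0,"rx":0,"ry":0,"rz":0}]'
python3 - <<'E'
from h import *
print(knuckle(),god((524.8,120.9),-.8572,40),readout.state()["force"])
W=wrist("w5"); np.savez("pics/w5.npz",*W)
im=cv2.imread("pics/w5.png"); cv2.imwrite("pics/w5c.png",cv2.resize(im[70:145,268:368],(800,600),interpolation=cv2.INTER_CUBIC))
E
```

```text
time_s: 7.9
ee_pos: [455.9, 66.0, 345.1]
tool_rot: [0.0, 0.936, 0.352, 0.001]
force: [-0.2, -0.3, -0.8]
opening: 11.6
grasp_force: 55.0
time_s: 8.32
ee_pos: [464.0, 68.4, 344.8]
tool_rot: [0.0, 0.936, 0.352, 0.0]
force: [0.6, -0.4, -1.3]
opening: 11.6
grasp_force: 55.0
(array([524.66, 122.2 ]), np.float64(-0.8523), np.float64(39.53)) (array([-0.0024,  0.0032, -0.0019]), array([ 0.0002, -0.0002,  0.0016]), array([464. ,  67.4, 345.3])) [ 0.6203981  -0.39519243 -1.33280687]
```

View pics/w5c.png

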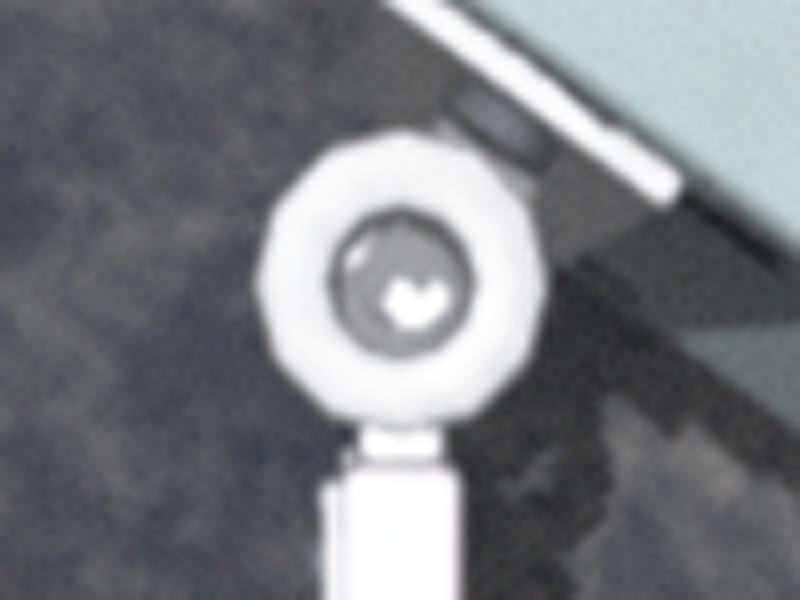

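The ring is centred at (403,280) in the crop, i.e. it sits over the pin, and the bore shows a grey pin end with a lit patch. I'll correct to the estimate and lower gently.

```bash
python3 -m creep '[{"tx":-0.001,"ty":0.0045,"tz":0.004,"rx":0,"ry":0,"rz":0},{"tx":-0.001,"ty":0.0045,"tz":0.008,"rx":0,"ry":0,"rz":0},{"tx":-0.001,"ty":0.0045,"tz":0.012,"rx":0,"ry":0,"rz":0},{"tx":-0.001,"ty":0.0045,"tz":0.016,"rx":0,"ry":0,"rz":0},{"tx":-0.001,"ty":0.0045,"tz":0.02,"rx":0,"ry":0,"rz":0}]'
python3 -c "from h import *;print(knuckle())"
python3 -m creep '[{"tx":0,"ty":0,"tz":0.003,"rx":0,"ry":0,"rz":0},{"tx":0,"ty":0,"tz":0.006,"rx":0,"ry":0,"rz":0},{"tx":0,"ty":0,"tz":0.009,"rx":0,"ry":0,"rz":0},{"tx":0,"ty":0,"tz":0.012,"rx":0,"ry":0,"rz":0}]'
python3 -c "from h import *;print(knuckle(), readout.state()['force'],readout.state()['wrist_torque'])"
```

```text
time_s: 8.78
ee_pos: [464.3, 67.3, 339.7]
tool_rot: [0.0, 0.936, 0.352, 0.0]
force: [-0.4, -0.2, -2.3]
opening: 11.5
grasp_force: 55.0
(array([524.92, 121.13]), np.float64(-0.8523), np.float64(34.39))
time_s: 9.12
ee_pos: [464.5, 67.4, 336.9]
tool_rot: [0.0, 0.936, 0.352, 0.001]
force: [0.1, 2.1, -1.6]
opening: 11.4
grasp_force: 55.0
(array([525.26, 121.39]), np.float64(-0.8522), np.float64(31.57)) [ 0.11693906  2.11685897 -1.59568194] [ 0.25945202 -0.01169832  0.09564197]
```

```bash
python3 -m creep '[{"tx":0.0013,"ty":-0.0015,"tz":0.003,"rx":0,"ry":0,"rz":0},{"tx":0.0013,"ty":-0.0015,"tz":0.006,"rx":0,"ry":0,"rz":0},{"tx":0.0013,"ty":-0.0015,"tz":0.009,"rx":0,"ry":0,"rz":0},{"tx":0.0013,"ty":-0.0015,"tz":0.012,"rx":0,"ry":0,"rz":0}]'
python3 -c "from h import *;print(knuckle(), readout.state()['force'],readout.state()['wrist_torque'])"
```

```text
time_s: 9.45
ee_pos: [464.4, 67.9, 333.7]
tool_rot: [0.0, 0.936, 0.352, 0.0]
force: [-0.4, 0.2, -0.4]
opening: 11.2
grasp_force: 55.0
(array([525.06, 121.74]), np.float64(-0.8522), np.float64(28.44)) [-0.44802913  0.18864298 -0.42015319] [ 0.17070466 -0.0198986   0.00637349]
```

```bash
python3 -m creep '[{"tx":0,"ty":0,"tz":0.005,"rx":0,"ry":0,"rz":0},{"tx":0,"ty":0,"tz":0.01,"rx":0,"ry":0,"rz":0},{"tx":0,"ty":0,"tz":0.015,"rx":0,"ry":0,"rz":0},{"tx":0,"ty":0,"tz":0.02,"rx":0,"ry":0,"rz":0},{"tx":0,"ty":0,"tz":0.025,"rx":0,"ry":0,"rz":0}]'
python3 -c "from h import *;print(knuckle(), readout.state()['force'],readout.state()['wrist_torque'])"
```

```text
time_s: 9.87
ee_pos: [464.4, 67.8, 327.5]
tool_rot: [0.0, 0.936, 0.352, 0.0]
force: [1.3, 0.7, -1.9]
opening: 11.8
grasp_force: 55.0
(array([525.1 , 121.67]), np.float64(-0.8523), np.float64(22.16)) [ 1.32162078  0.73963438 -1.85836266] [ 0.27499103 -0.06672574  0.01674426]
```

```bash
python3 -m creep '[{"tx":0,"ty":0,"tz":0.004,"rx":0,"ry":0,"rz":0},{"tx":0,"ty":0,"tz":0.008,"rx":0,"ry":0,"rz":0},{"tx":0,"ty":0,"tz":0.012,"rx":0,"ry":0,"rz":0},{"tx":0,"ty":0,"tz":0.016,"rx":0,"ry":0,"rz":0}]'
python3 -c "from h import *;print(knuckle(), readout.state()['force'],readout.state()['wrist_torque'])"
```

```text
time_s: 10.2
ee_pos: [464.4, 67.8, 323.5]
tool_rot: [0.0, 0.936, 0.352, 0.0]
force: [0.7, 1.8, -1.1]
opening: 11.5
grasp_force: 55.0
(array([525.08, 121.67]), np.float64(-0.8523), np.float64(18.19)) [ 0.69701978  1.82621517 -1.08145016] [ 0.24826898 -0.11220685  0.0789782 ]
```

```bash
python3 -m creep '[{"tx":0.0005,"ty":-0.0005,"tz":0.003,"rx":0,"ry":0,"rz":0},{"tx":0.0005,"ty":-0.0005,"tz":0.006,"rx":0,"ry":0,"rz":0},{"tx":0.0005,"ty":-0.0005,"tz":0.009,"rx":0,"ry":0,"rz":0}]'
python3 -c "from h import *;print(knuckle(), readout.state()['force'])"
python3 -m creep '[{"tx":0,"ty":0,"tz":0.002,"rx":0,"ry":0,"rz":0},{"tx":0,"ty":0,"tz":0.004,"rx":0,"ry":0,"rz":0},{"tx":0,"ty":0,"tz":0.004,"rx":0,"ry":0,"rz":0}]'
python3 -c "from h import *;print(knuckle(), readout.state()['force'])"
```

```text
time_s: 10.45
ee_pos: [464.4, 67.9, 321.2]
tool_rot: [0.0, 0.936, 0.352, 0.0]
force: [1.5, 1.4, -1.8]
opening: 11.8
grasp_force: 55.0
(array([525.04, 121.79]), np.float64(-0.8523), np.float64(15.94)) [ 1.52667435  1.38826174 -1.75331676]
time_s: 10.7
ee_pos: [464.3, 68.0, 320.3]
tool_rot: [0.0, 0.936, 0.352, 0.0]
force: [0.4, 1.7, -1.6]
opening: 11.6
grasp_force: 55.0
(array([525.04, 121.82]), np.float64(-0.8523), np.float64(14.95)) [ 0.37745201  1.68638841 -1.58273198]
```

```bash
python3 -m creep '[{"tx":0,"ty":0,"tz":0.002,"rx":0,"ry":0,"rz":0},{"tx":0,"ty":0,"tz":0.004,"rx":0,"ry":0,"rz":0},{"tx":0,"ty":0,"tz":0.004,"rx":0,"ry":0,"rz":0}]'
python3 -c "from h import *;print(knuckle(), readout.state()['force'])"
python3 -m creep '[{"tx":0,"ty":0,"tz":0.002,"rx":0,"ry":0,"rz":0},{"tx":0,"ty":0,"tz":0.004,"rx":0,"ry":0,"rz":0},{"tx":0,"ty":0,"tz":0.004,"rx":0,"ry":0,"rz":0}]'
python3 -c "from h import *;print(knuckle(), readout.state()['force'])"
```

```text
time_s: 10.95
ee_pos: [464.3, 67.5, 319.6]
tool_rot: [0.0, 0.936, 0.351, 0.0]
force: [-2.1, -1.1, 4.7]
opening: 11.7
grasp_force: 55.0
(array([524.98, 121.36]), np.float64(-0.8527), np.float64(14.28)) [-2.05605826 -1.07200199  4.74169275]
time_s: 11.2
ee_pos: [464.3, 67.1, 319.0]
tool_rot: [-0.0, 0.936, 0.351, 0.0]
force: [-4.7, -1.4, 11.2]
opening: 11.8
grasp_force: 55.0
(array([524.91, 120.94]), np.float64(-0.8532), np.float64(13.66)) [-4.72653293 -1.43352702 11.18789331]
```

The door has come down onto the shoulders: contact at D≈14.5 and the vertical force is rising. I'll ease off 1 mm and swing about the pin axis.

```bash
python3 -m creep '[{"tx":0,"ty":0,"tz":-0.005,"rx":0,"ry":0,"rz":0},{"tx":0,"ty":0,"tz":-0.005,"rx":0,"ry":0,"rz":0}]'
python3 -c "from h import *;print(knuckle(), readout.state()['force'])"
python3 -m creep '[{"tx":0.0006,"ty":0.017,"tz":0,"rx":0,"ry":0,"rz":-0.0167},{"tx":0.002,"ty":0.0339,"tz":0,"rx":0,"ry":0,"rz":-0.0333},{"tx":0.0044,"ty":0.0506,"tz":0,"rx":0,"ry":0,"rz":-0.05},{"tx":0.0077,"ty":0.0673,"tz":0,"rx":0,"ry":0,"rz":-0.0667},{"tx":0.0118,"ty":0.0838,"tz":0,"rx":0,"ry":0,"rz":-0.0833}]'
python3 -c "from h import *;print(knuckle(), readout.state()['force'],readout.state()['joint_positions'].round(2))"
```

```text
time_s: 11.37
ee_pos: [464.4, 67.7, 319.8]
tool_rot: [0.0, 0.936, 0.351, 0.001]
force: [-0.8, -0.0, 2.3]
opening: 11.4
grasp_force: 55.0
(array([525.15, 121.57]), np.float64(-0.8526), np.float64(14.54)) [-0.76947255 -0.04883926  2.26719093]
time_s: 11.78
ee_pos: [480.5, 54.0, 319.6]
tool_rot: [0.0, 0.882, 0.472, 0.0]
force: [-0.6, 0.1, 2.9]
opening: 11.7
grasp_force: 55.0
(array([525.02, 121.86]), np.float64(-0.588), np.float64(14.31)) [-0.64075027  0.14257338  2.8837074 ] [-0.77  0.46  0.71  2.07 -0.44  0.76 -0.37]
```

Forces are tiny, so I'll keep swinging.

```bash
python3 -m creep '[{"tx":0.0006,"ty":0.017,"tz":0,"rx":0,"ry":0,"rz":-0.0167},{"tx":0.002,"ty":0.0339,"tz":0,"rx":0,"ry":0,"rz":-0.0333},{"tx":0.0044,"ty":0.0506,"tz":0,"rx":0,"ry":0,"rz":-0.05},{"tx":0.0077,"ty":0.0673,"tz":0,"rx":0,"ry":0,"rz":-0.0667},{"tx":0.0118,"ty":0.0838,"tz":0,"rx":0,"ry":0,"rz":-0.0833}]'
python3 -c "from h import *;print(knuckle(), readout.state()['force'])"
python3 -m creep '[{"tx":0.0006,"ty":0.017,"tz":0,"rx":0,"ry":0,"rz":-0.0167},{"tx":0.002,"ty":0.0339,"tz":0,"rx":0,"ry":0,"rz":-0.0333},{"tx":0.0044,"ty":0.0506,"tz":0,"rx":0,"ry":0,"rz":-0.05},{"tx":0.0077,"ty":0.0673,"tz":0,"rx":0,"ry":0,"rz":-0.0667},{"tx":0.0118,"ty":0.0838,"tz":0,"rx":0,"ry":0,"rz":-0.0833}]'
python3 -c "from h import *;print(knuckle(), readout.state()['force'],god((525.05,121.6),.115,14.5)[:2])"
```

```text
time_s: 12.2
ee_pos: [499.5, 44.9, 319.6]
tool_rot: [0.0, 0.813, 0.583, 0.0]
force: [-1.1, 0.5, 2.6]
opening: 11.9
grasp_force: 55.0
(array([524.88, 121.86]), np.float64(-0.3263), np.float64(14.29)) [-1.13114324  0.52931086  2.5687462 ]
time_s: 12.62
ee_pos: [520.2, 40.8, 319.6]
tool_rot: [-0.0, 0.73, 0.684, 0.0]
force: [-1.5, -0.7, 2.5]
opening: 11.6
grasp_force: 55.0
(array([524.8 , 121.76]), np.float64(-0.0647), np.float64(14.26)) [-1.48191264 -0.72517531  2.50028372] (array([ 0.0053,  0.059 , -0.001 ]), array([ 0.0001, -0.0001, -0.0572]))
```

```bash
python3 -m creep '[{"tx":0.0003,"ty":0.0113,"tz":0,"rx":0,"ry":0,"rz":-0.0111},{"tx":0.001,"ty":0.0226,"tz":0,"rx":0,"ry":0,"rz":-0.0222},{"tx":0.002,"ty":0.0339,"tz":0,"rx":0,"ry":0,"rz":-0.0333},{"tx":0.0036,"ty":0.0451,"tz":0,"rx":0,"ry":0,"rz":-0.0444},{"tx":0.0044,"ty":0.0506,"tz":0,"rx":0,"ry":0,"rz":-0.05}]'
python3 -c "from h import *;print(knuckle(), readout.state()['force'],readout.state()['wrist_torque'])"
python3 -m creep '[{"tx":0,"ty":0.0028,"tz":0,"rx":0,"ry":0,"rz":-0.0028},{"tx":0.0001,"ty":0.0057,"tz":0,"rx":0,"ry":0,"rz":-0.0056},{"tx":0.0001,"ty":0.0057,"tz":0,"rx":0,"ry":0,"rz":-0.0056}]'
python3 -c "from h import *;print(knuckle(), readout.state()['force'],readout.state()['wrist_torque'])"
```

```text
time_s: 13.03
ee_pos: [532.9, 41.1, 319.6]
tool_rot: [0.0, 0.674, 0.739, 0.0]
force: [-1.2, 0.7, 2.8]
opening: 11.7
grasp_force: 55.0
(array([524.88, 121.74]), np.float64(0.0914), np.float64(14.25)) [-1.2424532   0.73551496  2.78764217] [0.26178165 0.38314666 0.08192779]
time_s: 13.28
ee_pos: [534.2, 41.3, 319.6]
tool_rot: [0.0, 0.668, 0.744, 0.0]
force: [-0.9, -0.5, 2.3]
opening: 11.4
grasp_force: 55.0
(array([524.94, 121.76]), np.float64(0.1074), np.float64(14.28)) [-0.94395342 -0.52669231  2.26553834] [0.19153843 0.46466544 0.08268406]
```

```bash
python3 -m creep '[{"tx":0,"ty":0.0028,"tz":0,"rx":0,"ry":0,"rz":-0.0028},{"tx":0.0001,"ty":0.0057,"tz":0,"rx":0,"ry":0,"rz":-0.0056},{"tx":0.0001,"ty":0.0057,"tz":0,"rx":0,"ry":0,"rz":-0.0056},{"tx":0.0001,"ty":0.0057,"tz":0,"rx":0,"ry":0,"rz":-0.0056}]'
python3 -c "from h import *;print(knuckle(), readout.state()['force'],readout.state()['wrist_torque'])"
python3 -m creep '[{"tx":0,"ty":0.0028,"tz":0,"rx":0,"ry":0,"rz":-0.0028},{"tx":0,"ty":0.0028,"tz":0,"rx":0,"ry":0,"rz":-0.0028},{"tx":0,"ty":0.0028,"tz":0,"rx":0,"ry":0,"rz":-0.0028}]'
python3 -c "from h import *;print(knuckle(), readout.state()['force'],readout.state()['wrist_torque'])"
```

```text
time_s: 13.62
ee_pos: [535.5, 41.5, 319.6]
tool_rot: [0.0, 0.662, 0.75, 0.0]
force: [-3.1, 0.5, 3.3]
opening: 11.7
grasp_force: 55.0
(array([524.77, 121.77]), np.float64(0.1248), np.float64(14.25)) [-3.11603213  0.45466396  3.29089907] [ 0.10891896  0.76751232 -0.05777118]
time_s: 13.87
ee_pos: [536.3, 41.5, 319.5]
tool_rot: [0.0, 0.658, 0.753, 0.0]
force: [-2.7, -0.6, 3.3]
opening: 11.4
grasp_force: 55.0
(array([524.89, 121.71]), np.float64(0.1337), np.float64(14.24)) [-2.73815393 -0.58028602  3.29192627] [ 0.18874215  0.81872161 -0.03646654]
```

The door touches the buffer: from yaw ≈0.12 the x force goes from −0.9 to −3 N and the wrist torque jumps. It is now pressed in by about 2 mm, so I'll let go with a small opening and rise.

```bash
python3 -m creep '[{"tx":0,"ty":0.0014,"tz":0,"rx":0,"ry":0,"rz":-0.0014},{"tx":0,"ty":0.0014,"tz":0,"rx":0,"ry":0,"rz":-0.0014}]'
python3 -m creep '[{"tx":0,"ty":0,"tz":0,"rx":0,"ry":0,"rz":0},{"tx":0,"ty":0,"tz":0,"rx":0,"ry":0,"rz":0},{"tx":0,"ty":0,"tz":0,"rx":0,"ry":0,"rz":0},{"tx":0,"ty":0,"tz":0,"rx":0,"ry":0,"rz":0}]' 0.3 20
python3 -m creep '[{"tx":0,"ty":0,"tz":-0.02,"rx":0,"ry":0,"rz":0},{"tx":0,"ty":0,"tz":-0.06,"rx":0,"ry":0,"rz":0},{"tx":0,"ty":0,"tz":-0.15,"rx":0,"ry":0,"rz":0},{"tx":0,"ty":0,"tz":-0.3,"rx":0,"ry":0,"rz":0},{"tx":0,"ty":0,"tz":-0.4,"rx":0,"ry":0,"rz":0}]'
python3 -m creep '[{"tx":-0.05,"ty":-0.16,"tz":-0.1,"rx":0,"ry":0,"rz":0},{"tx":-0.05,"ty":-0.3,"tz":-0.2,"rx":0,"ry":0,"rz":0},{"tx":-0.05,"ty":-0.3,"tz":-0.2,"rx":0,"ry":0,"rz":0},{"tx":-0.05,"ty":-0.3,"tz":-0.2,"rx":0,"ry":0,"rz":0}]'
python3 - <<'E'
from h import *
W=wrist("w6"); np.savez("pics/w6.npz",*W); c=cam("top","top6"); c2=cam("scene","scene6")
a=cv2.imread("pics/w6.png"); b=cv2.imread("pics/top6.png"); s=cv2.imread("pics/scene6.png")
im=np.zeros((600,800,3),np.uint8); im[:300,:480]=cv2.resize(a,(480,300)); 
im[300:,:400]=cv2.resize(b[140:290,230:430],(400,300),interpolation=cv2.INTER_CUBIC); im[300:,400:]=cv2.resize(s[140:260,250:410],(400,300),interpolation=cv2.INTER_CUBIC)
cv2.imwrite("pics/fin.png",im); s=readout.state(); print(s["time_s"],s["force"],s["ee_pos"])
E
```

```text
time_s: 14.03
ee_pos: [536.7, 41.6, 319.6]
tool_rot: [0.0, 0.656, 0.754, 0.0]
force: [-3.0, -0.8, 2.9]
opening: 11.6
grasp_force: 55.0
time_s: 14.37
ee_pos: [537.0, 41.7, 319.7]
tool_rot: [0.001, 0.656, 0.754, 0.001]
force: [1.0, 0.5, -0.7]
opening: 26.4
grasp_force: 0.0
time_s: 14.78
ee_pos: [537.0, 41.2, 422.8]
tool_rot: [0.001, 0.657, 0.754, 0.001]
force: [1.6, -0.2, 0.1]
opening: 26.7
grasp_force: 0.0
time_s: 15.12
ee_pos: [463.0, 17.9, 472.0]
tool_rot: [0.001, 0.657, 0.754, 0.003]
force: [0.0, 0.4, -0.0]
opening: 26.4
grasp_force: 0.0
15.2667 [-0.09220025 -0.2940655  -0.38563834] [464.62550539  19.49107837 469.41014642]
```

View pics/fin.png

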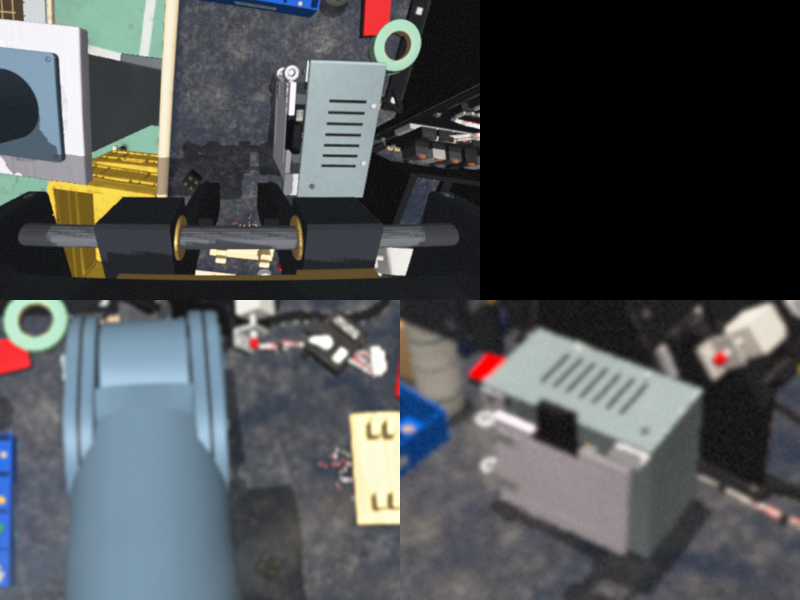

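The final view shows the door hung on both pins, shut parallel to the box front with its right end under the keeper tab. The gripper is clear and nothing round about has moved.

```bash
python3 -c "
from plant import order; print(order.sign_off())"
```

```text
the job is handed in; nothing more can be done
None
```

The door hangs fully down on both hinge pins, is shut against the buffer and has been let go. The job was handed in at about 15 s of the 72 s allowed, with contact forces no higher than about 11 N in the readings and nothing else moved.

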